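Quick spin on the bench centrifuge

ROBOT

A 6-joint arm with a two-finger parallel gripper is mounted at the origin on the work surface. World frame = base frame: x ahead of the robot, y to its left, z up, the work surface at z = 0. Lengths are in m, angles in rad, forces in N, time in s.
With the tool pointing down it reaches from about 0.3 to 0.775 m from the base axis. Payload 14.6 kg.
Tool frame: the origin (TCP) lies between the finger pads; the fingertips stand 19 mm ahead of it and the grasp point (between the pads) is the TCP (ctrl.finger_overhang is the distance from the TCP to the fingertips, in m); z points along the fingers, y is the direction in which the jaws open and shut (so a half turn about z gives the same grasp; the last joint's range is limited). The gripper opens to 94 mm and grips with 3 to 60 N. Pads are 16 mm wide; open, the fingers measure 119 mm over their backs; the gripper's body (75 mm by 177 mm) begins 78 mm behind the grasp point.
Start: joints at [1.263, 0.3, 1.521, -0, 1.321, -0.067], TCP at [0.131, 0.534, 0.202] pointing down, gripper open.
Joint ranges: [-3.03, 3.03], [-0.79, 2.21], [0.23, 2.52], [-1.04, 4.18], [0, 3.07], [-2.55, 2.55]. Speed limits (rad/s): [2.22, 2.22, 2.57, 3.14, 3.14, 3.14].

INTERFACE

Orientations are given as [roll, pitch, yaw] about the fixed x, y, z axes, in that order (R = Rz(yaw) Ry(pitch) Rx(roll)).
In Python, from station import ctrl gives the robot as it stands.
- The arm moves only by the tool send_rows, never from a script. Its argument "series" is a list of rows, each a list of 7 numbers: the turn, a rotation vector about the tool's x, y, z in degrees, then the shift along the tool's x, y, z in m, then the gripper's target within -1 to 1 (fully open at 1, half-way at 0, shut at -1). A call has 1 to 8 rows; each row is the pose to reach, as a shift and turn from the pose commanded when the call began, along the tool's axes at that moment; what a row does not reach only later rows make up. A row lasts 1/10 s, in which the tool goes at most 50 mm and 8.59 degrees, less where a joint would pass 70% of its speed; a pose out of reach is approached as far as the arm can. A call with a gripper value outside its range is refused whole. The fingers move at their own pace and stop on an object; "force" is the grip in N (left out, the last holds). Time passes only in rows, so rows that repeat a pose let the fingers close. It gives the time, the measured TCP pose, the force and the opening at its end, in the units of the state.
- ctrl.get_obs(): the state, without advancing time (a new reading comes with each control period).
- ctrl.camera(name): name is "side" or "top"; returns a dict with "pixels" (480x640x3 uint8, red, green, blue), "z_map" (480x640 float32, m along the optical axis (not along the pixel's ray), 0 where there is no reading), "fov_y" (degrees; the focal length in pixels is half the picture's height over the tangent of half this angle, whatever the lens; pixels are square), "cx", "cy" (the principal point, pixels), "R" (3x3) and "t" (3): a world point X has camera coordinates R X + t. Camera axes: x right, y down, z forward; pixel columns grow to the right and rows downward; lengths in m; the calibration is good to about 2 mm. A picture is of the moment at which its call begins.
- ctrl.hand_in(): hands the job in, once; it reports no verdict.
The state is a dict: "time_s": time; "qpos": joint angles; "joint_vel": joint speeds; "tau": joint torques, N m; "ee_pos": TCP position; "eef_rot": TCP orientation; "force": force on the tool from outside, world axes, zero at the start; "moment": the same for the moment, N m; "grip_width": finger opening in m.
Only numpy, scipy, OpenCV 4.12 (cv2) and the standard library are available. Lean on these libraries where they do the work, as an engineer would, in place of code of your own. Each camera call takes 0.05 s, during which the arm holds its last target.

TASK

The small tubes are loaded in the bench centrifuge for a quick spin: push its raised lid down until it is fully shut, without slamming it, then press the black mains rocker over to on (the end with the white bar), and lastly press the green pulse key right down with the fingertips and finish while still holding it down. Only push: do not raise the lid further, never switch on while the lid is open, do not press the green key before the machine is switched on, and do not press the grey lid-release key or touch the rotor inside. Leave the dish, tube, bottle and tub around the machine standing where they are.

Things in the scene. Friction and masses are not known exactly. Their poses are not given: they have to be found in the camera images.
- centrifuge: White bench centrifuge, fixed, 280 mm deep (its x), 210 wide (y), 142 high with the lid shut, top rim at 120. Origin: centre of the underside; x points from the front (key deck, robot's side) to the rear (hinge), y left, z up. Left to right on the sloping grey deck: screen, grey lid-release key, green pulse key, black rocker; all lie in one row across, 102 mm in front of the origin.
- lid (a joint): Lid opening in rad: 0 fully shut, starts part open between about 0.5 and 0.95, stop at 1.3. Hinge along the machine's y at the rear, with stiff friction: the lid stays where it is left. Pushing down at the front edge takes about 1 to 6 N.
- lid_hinge (a point): Mid point of the hinge axis, 128 mm behind and 122 mm above the machine's origin. The lid is a flat slab, 185 mm long from the hinge and 206 wide; its outer (upper) face lies 20 mm above the plane through the hinge axis, its under face 2 mm. That plane rises towards the machine's front (its -x) by the joint angle.
- lid_front (a point): Middle of the front edge on the lid's outer (upper) face, 185 mm from the hinge; the axes turn with the lid (x towards the hinge, z out of the outer face). A grey grip tab 64 mm wide and 10 mm thick runs on 17 mm beyond this edge, its upper face 1 mm lower. When shut this point is 142 mm above the bench.
- deck (a point): Centre of the flat key deck surface, 97.5 mm above the bench, 102 mm in front of the machine's origin. The deck is 210 mm wide and 85 mm long, and slopes 10 degrees (0.18 rad): low at the front (90 mm), high at the lid side (105 mm). Site axes: x up the slope towards the lid, y to the left, z the outward normal. In y: release key at +12 mm, pulse key at -30 mm, rocker at -76 mm.
- rocker (a joint): Mains rocker angle in rad: 0 off (start), 0.26 on (at its stop). Stiff: it stays where it is left, so press it right over to its stop; about 3 N on its end moves it.
- rocker_on (a point): Middle of the rocker's 'on' half, near the white bar: the half on the lid side (upslope), 12 mm from the pivot. The black rocker is 32 mm long (up the slope) and 22 wide. At the start this point stands about 9 mm proud of the deck; pressed over, it sinks 3 mm and is still 6 mm proud. z: out of the rocker, turning with it. Push towards the deck.
- pulse_key (a joint): Green pulse key travel in m: 0 up, 0.004 right down. Sprung: starts to move at about 1.2 N and is fully down at 3.6 N; springs up when let go.
- pulse_top (a point): Centre of the top of the green pulse key (18 mm square with a white dot, standing 7 mm proud of the deck, 3 mm when down). z: the deck's outward normal; the key moves in along -z.
- release_key (a joint): Grey lid-release key travel in m, 0 up to 0.004 down, same kind as the pulse key: not to be pressed.
- release_top (a point): Centre of the top of the grey lid-release key, 42 mm left of the green one. Same size.
- rotor: Aluminium rotor, 124 mm across, with twelve small tubes, in the bowl under the lid; its top is about 110 mm above the bench. Origin: centre of its underside. Not to be touched.
- plum_dish: Loose glass dish, 91 mm across and 16 mm high, with two plums in it (38 mm high in all). Origin: centre of the underside, z up. Bystander.
- tube: Loose conical sample tube standing upside down on its blue cap, 34 mm across and 112 mm high. Origin: centre of the underside, z up. Bystander.
- amber_bottle: Loose brown glass bottle with black cap, 48 mm across, 92 mm high. Origin: centre of the underside, z up. Bystander.
- bean_tub: Loose clear tub of beans, 58 mm across, 42 mm high. Origin: centre of the underside, z up. Bystander.

How it is judged:
On the way, in this order (a step that is already met when the one before it is completed fails the run):
1. the lid is fully shut (value of joint lid below 0.03 rad and value of joint rocker below 0.13 rad), for 0.2 s.
2. the mains rocker is on, the lid still shut (value of joint rocker above 0.21 rad and value of joint lid below 0.03 rad and value of joint pulse_key below 0.002 m), for 0.2 s.
3. the green pulse key is held down by the fingertips (value of joint pulse_key above 0.003 m and contact force between the fingers and pulse_key above 1 N), for 0.2 s.
At the end, for the whole second after the job is handed in: The lid is shut (within 0.03 rad), the rocker is on (beyond 0.21 of 0.26 rad), the grey release key is up (less than 1 mm in), and the fingertips hold the green pulse key down (more than 3 of its 4 mm, with more than 1 N) (all of step 3 and value of joint lid below 0.03 rad and value of joint rocker above 0.21 rad and value of joint release_key below 0.001 m); the arm keeps its last pose, push and grip.
It fails at once if the lid is raised further (beyond 1.1 rad), or slammed (over 2.5 rad/s, about 0.45 m/s at its edge, as it shuts) (value of joint lid above 1.1 rad or (value of joint lid below 0.15 rad and velocity of joint lid below -2.5 rad/s)).
It fails at once if the machine is switched on while the lid is open, or the green key is pressed (over 2 mm) before it is switched on ((value of joint rocker above 0.15 rad and value of joint lid above 0.06 rad) or (value of joint pulse_key above 0.002 m and value of joint rocker below 0.13 rad)).
It fails at once if the grey lid-release key is pressed (over 2 mm) (value of joint release_key above 0.002 m).
It fails at once if the rotor is touched (contact force between any of the fingers, the arm and rotor above 0.5 N).
It fails at once if the dish, tube, bottle or tub is moved over 20 mm, lifted or tipped (distance of any of plum_dish, tube, amber_bottle, bean_tub from where it was at the start of the episode above 0.02 m or angle between any of plum_dish, tube, amber_bottle, bean_tub's own z axis and vertical above 0.35 rad).
It also fails if it takes over 40 s, if anything falls off the work surface, if the arm or the gripper's body presses on something with over 40 N, if the wrist force passes 120 N, or if a joint passes its speed limit or range.

## Working session

There is one attempt and no reset: what is moved stays moved. The work goes in short steps, Python scripts to look and compute and a tool call to move; the robot and the scene stay as the last step left them, time stands still between calls to the robot, and variables do not carry over. Pictures are saved under pics/ and viewed, and the job is handed in when it is done.

Besides the shell and the picture viewer there is one more tool, called after ">>>" as a command line: name --pt "numbers of a row" for each row, then --argument value for the rest. send_rows: Moves the arm, as the interface text tells. Its arguments: {"type":"object","properties":{"series":{"type":"array"},"force":{"type":"number"}},"required":["series"]}

```bash
mkdir -p pics; ls
python3 - <<'E'
from station import ctrl
import cv2,numpy as np
print(ctrl.get_obs())
for n in("side","top"):
    c=ctrl.camera(n); np.savez(f"pics/{n}0.npz",**{k:np.array(v) for k,v in c.items()})
    cv2.imwrite(f"pics/{n}0.png",c["pixels"][:,:,::-1]); print(n,c["fov_y"],c["cx"],c["cy"],c["R"],c["t"])
E
```

```text
pics
{'time_s': 0.0, 'qpos': array([ 1.26341792e+00,  3.00457417e-01,  1.52157115e+00, -5.26101365e-05,
        1.32065468e+00, -6.65528552e-02]), 'joint_vel': array([ 0.00193253,  0.00060079,  0.00153337, -0.00037933, -0.00045901,
        0.00076044]), 'tau': array([ 3.12139919e-04, -5.31820428e+01, -3.52732337e+01,  7.08386069e-02,
        2.45554018e-02, -9.47714125e-05]), 'ee_pos': array([0.1310926 , 0.53389021, 0.20169803]), 'eef_rot': array([-3.14050109e+00, -2.16827551e-05,  2.90078014e+00]), 'force': array([-0.01602861, -0.66752966,  0.28156198]), 'moment': array([-0.02987015,  0.07191848, -0.0425122 ]), 'grip_width': 0.0937900901860165}
side 46.37592375477938 321.329768008995 237.44907611521367 [[ 0.75206698 -0.65873273 -0.02159724]
 [-0.42755222 -0.46266881 -0.77661874]
 [ 0.50159182  0.59330326 -0.62960058]] [-0.42175051  0.36829611  0.67242339]
top 50.9818818024191 314.2255221953133 233.0190465007441 [[-3.18080062e-03 -9.99823747e-01  1.85028996e-02]
 [-9.89230473e-01  4.38434784e-04 -1.46365567e-01]
 [ 1.46331657e-01 -1.87691918e-02 -9.89057513e-01]] [0.03486161 0.59654214 0.94464153]
```

View pics/side0.png

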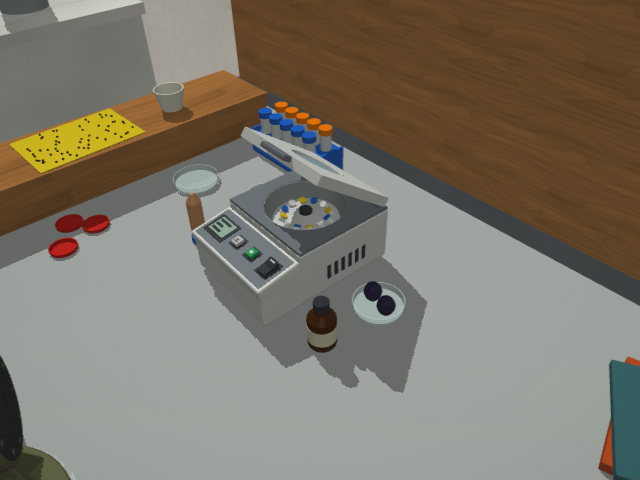

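View pics/top0.png

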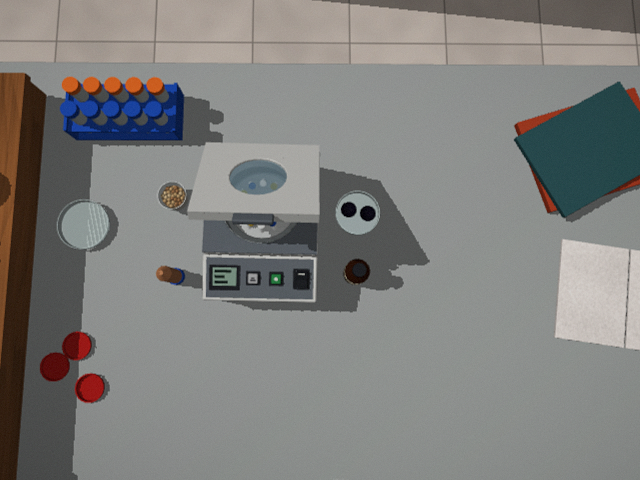

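The top view shows the machine roughly axis-aligned, with the green key near (276,279), the grey key at (253,278), the rocker at (302,279) and the lid front edge at row ~215. The bottle (357,271) and dish (357,212) stand to the right. The tube (172,274) and tub (172,195) stand to the left.

```bash
cat > h.py <<'E'
import numpy as np,cv2
def load(n): return dict(np.load(f"pics/{n}.npz"))
def cloud(c):
    f=240/np.tan(np.radians(float(c["fov_y"]))/2); z=c["z_map"].astype(float)
    v,u=np.mgrid[:480,:640]
    P=np.stack([(u-c["cx"])/f*z,(v-c["cy"])/f*z,z],-1)
    W=(P-c["t"])@c["R"]; W[z==0]=np.nan
    return W
def proj(c,X):
    f=240/np.tan(np.radians(float(c["fov_y"]))/2); p=np.atleast_2d(X)@c["R"].T+c["t"]
    return np.c_[p[:,0]/p[:,2]*f+c["cx"],p[:,1]/p[:,2]*f+c["cy"]]
E
python3 - <<'E'
from h import *
np.set_printoptions(precision=4,suppress=True)
for n in("top0","side0"):
    c=load(n);W=cloud(c);p=c["pixels"].astype(int)
    g=(p[...,1]>p[...,0]+50)&(p[...,1]>p[...,2]+40)
    k,l,s,ct=cv2.connectedComponentsWithStats(g.astype(np.uint8))
    for i in range(1,k):
        if s[i,4]>15: print(n,"green",ct[i],s[i],np.nanmean(W[l==i],0))
    # deck / lid normals: split
    Wn=W.reshape(-1,3)
    if n=="top0":
        for u,v in[(224,277),(253,278),(276,279),(302,270),(302,287),(204,257),(316,256),(204,299),(315,299),(190,217),(319,217),(205,145),(319,147),(357,271),(357,212),(160,274),(180,275),(172,195)]: print(u,v,W[v,u])
for n in("top0","side0"):
    c=load(n);p=c["pixels"]
    x0,y0,w,h=(150,130,260,195) if n=="top0" else (180,110,240,260)
    cv2.imwrite(f"pics/{n}_z.png",cv2.resize(p[y0:y0+h,x0:x0+w,::-1],None,fx=3 if n=="top0" else 2.3,fy=3 if n=="top0" else 2.3,interpolation=cv2.INTER_CUBIC))
E
```

```text
top0 green [275.2941 278.7794] [271 274  10  10  68] [0.5036 0.1057 0.1045]
224 277 [0.5075 0.1996 0.0982]
253 278 [0.5054 0.1465 0.102 ]
276 279 [0.5034 0.1046 0.1035]
302 270 [0.5196 0.0574 0.1035]
302 287 [0.4889 0.0574 0.1015]
204 257 [0.5436 0.236  0.1035]
316 256 [0.5453 0.0318 0.1027]
204 299 [0.468  0.2369 0.0877]
315 299 [0.4674 0.0336 0.0875]
190 217 [0.5933 0.2327 0.2385]
319 217 [0.5923 0.03   0.2441]
205 145 [0.7429 0.2324 0.1413]
319 147 [0.7404 0.0264 0.1395]
357 271 [ 0.5183 -0.044   0.0936]
357 212 [ 0.6465 -0.0554  0.0024]
160 274 [0.5121 0.3114 0.1142]
180 275 [0.5157 0.2963 0.0307]
172 195 [0.6745 0.3167 0.0352]
side0 green [251.431  252.2069] [245 248  13   9  58] [0.5027 0.1048 0.1038]
```

View pics/top0_z.png

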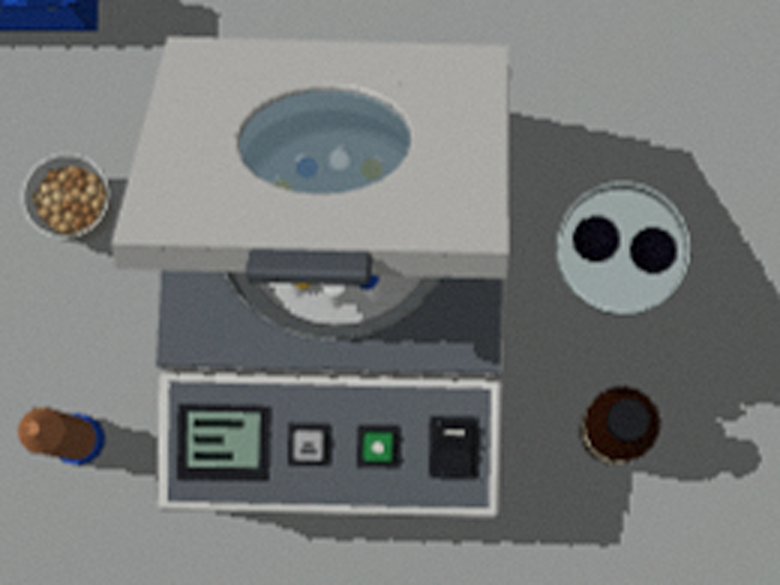

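Run:
```python
from h import *
np.set_printoptions(precision=4,suppress=True)
def plane(P):
    P=P[~np.isnan(P).any(1)]
    m=np.ones(len(P),bool)
    for _ in range(6):
        c=np.median(P[m],0) if _==0 else P[m].mean(0); n=np.linalg.svd(P[m]-c,full_matrices=False)[2][2]; n*=np.sign(n[2]); d=(P-c)@n; m=abs(d)<max(.0015,.0)*(3 if _<2 else 1)
    return P[m].mean(0),n,m.sum()
W=cloud(load("top0"))
L=np.concatenate([W[150:210,208:225].reshape(-1,3),W[150:210,292:315].reshape(-1,3),W[196:212,200:315].reshape(-1,3)])
c,n,k=plane(L); print("lid",c,n,k,"angle",np.arctan2(np.hypot(n[0],n[1]),n[2]),"yaw",np.arctan2(n[1],n[0]))
D=W[263:294,208:312].reshape(-1,3); c,n,k=plane(D); print("deck",c,n,k,np.arctan2(np.hypot(n[0],n[1]),n[2]),np.arctan2(-n[1],-n[0]))
S=cloud(load("side0"))
# sides: lateral extents of machine at deck level, both views
for nm,A in(("top",W),("side",S)):
    m=(A[...,2]>.075)&(A[...,2]<.107)&(A[...,0]>.45)&(A[...,0]<.6)&(A[...,1]>0)&(A[...,1]<.26)
    P=A[m][:,:2].astype(np.float32); r=cv2.minAreaRect(P); print(nm,r)
    for lo in np.arange(.47,.59,.02):
        q=P[(P[:,0]>lo)&(P[:,0]<lo+.02)]; print(lo,q[:,1].min(),q[:,1].max())
    for lo in np.arange(.04,.23,.03):
        q=P[(P[:,1]>lo)&(P[:,1]<lo+.03)]; print(' y',lo,np.sort(q[:,0])[:3])
p=load("top0")["pixels"].astype(int)
m=(np.abs(p-p.mean(2,keepdims=True)).max(2)<25)&(p.mean(2)<45); m[:258]=0;m[300:]=0;m[:,:288]=0;m[:,318:]=0
v,u=np.nonzero(m);print("rocker px",u.min(),u.max(),v.min(),v.max(),u.mean(),v.mean(),np.nanmean(W[m],0))
# lid front edge
for u in range(200,319,20):
    col=W[195:235,u];print(u,[tuple(np.round(x,3)) for x in col[15:28:2]])
```

```text
lid [0.6439 0.1221 0.214 ] [ 0.5944 -0.0137  0.804 ] 3805 angle 0.6367380684692698 yaw -0.023092898592414684
deck [0.5056 0.1395 0.0988] [-0.1824  0.0006  0.9832] 1750 0.1834567024926257 -0.0033811509741991422
top ((0.5319005250930786, 0.1342969536781311), (0.2098086029291153, 0.13712181150913239), 88.6263427734375)
0.47 0.03173191 0.23882644
0.49 0.02994641 0.23864795
0.51 0.029853547 0.2385385
0.53 0.029388666 0.23885013Traceback (most recent call last):
  File "<stdin>", line 19, in <module>
    return umr_minimum(a, axis, None, out, keepdims, initial, where)
ValueError: zero-size array to reduction operation minimum which has no identity
```

```bash
cat >> h.py <<'E'
from scipy.spatial.transform import Rotation as Ro
def rel(o,pos,rpy):
    R0=Ro.from_euler('xyz',o["eef_rot"]); R1=Ro.from_euler('xyz',rpy)
    return np.round(np.r_[(R0.inv()*R1).as_rotvec(degrees=True),R0.inv().apply(np.array(pos)-o["ee_pos"])],4)
E
python3 - <<'E'
from h import *
from station import ctrl
o=ctrl.get_obs()
for p in([.131,.534,.31],[.37,.333,.32],[.609,.132,.31]): print(rel(o,p,[np.pi,0,np.pi-.02]))
E
```

```text
[-5.83000e-02 -1.19000e-02 -1.26497e+01  1.00000e-04 -0.00000e+00
 -1.08200e-01]
[-5.83000e-02 -1.19000e-02 -1.26497e+01 -2.79900e-01 -1.38300e-01
 -1.18100e-01]
[-5.83000e-02 -1.19000e-02 -1.26497e+01 -5.60000e-01 -2.76500e-01
 -1.08000e-01]
```

>>> send_rows --pt "0 0 0 0 0 -0.05 -1" --pt "0 0 0 0 0 -0.1 -1" --pt "0 0 -6 -0.04 -0.02 -0.115 -1" --pt "0 0 -12.6 -0.08 -0.04 -0.12 -1" --pt "0 0 -12.6 -0.12 -0.06 -0.12 -1" --pt "0 0 -12.6 -0.16 -0.08 -0.12 -1" --pt "0 0 -12.6 -0.2 -0.1 -0.12 -1" --pt "0 0 -12.6 -0.24 -0.12 -0.12 -1" --force 20

```text
time_s: 0.9
ee_pos: [0.3367, 0.3589, 0.3221]
eef_rot: [-3.141, -0.0, 3.121]
force: [0.6, 0.6, -0.4]
grip_width: 0.0333
```

Run:
```python
from h import *
from station import ctrl
o=ctrl.get_obs();print(o)
for p in([.609,.132,.31],): print(rel(o,p,[np.pi,0,np.pi-.02]))
```

```text
{'time_s': 0.9, 'qpos': array([ 7.42905582e-01,  1.03690912e-01,  1.48115339e+00, -2.62940150e-05,
        1.55705263e+00, -8.07120759e-01]), 'joint_vel': array([-9.08252231e-01,  1.31101506e-02, -1.08520935e-02, -6.83477862e-04,
       -5.06344149e-04, -9.03966740e-01]), 'tau': array([ 7.44155511e+00, -4.54226696e+01, -3.64454699e+01,  2.64089758e-02,
        1.95208392e-01,  1.90686196e+00]), 'ee_pos': array([0.33665472, 0.3588787 , 0.32210437]), 'eef_rot': array([-3.14136323e+00, -2.01598589e-04,  3.12082301e+00]), 'force': array([ 0.63008657,  0.61336885, -0.40395361]), 'moment': array([0.03834289, 0.01364059, 0.03433238]), 'grip_width': 0.033346223705696225}
[-0.0131 -0.0116 -0.0441 -0.277  -0.2212  0.0121]
```

>>> send_rows --pt "0 0 0 -0.039 -0.031 0 -1" --pt "0 0 0 -0.078 -0.062 0 -1" --pt "0 0 0 -0.117 -0.093 0 -1" --pt "0 0 0 -0.156 -0.124 0 -1" --pt "0 0 0 -0.195 -0.155 0 -1" --pt "0 0 0 -0.233 -0.186 0 -1" --pt "0 0 0 -0.272 -0.217 0 -1" --pt "0 0 0 -0.272 -0.217 0 -1"

```text
time_s: 1.7
ee_pos: [0.6057, 0.1337, 0.3197]
eef_rot: [-3.14, -0.003, 3.116]
force: [-0.6, 0.2, -0.6]
grip_width: 0.0005
```

>>> send_rows --pt "0 0 0 0 0 0 -1" --pt "0 0 0 0 0 0 -1"

```text
time_s: 1.9
ee_pos: [0.6024, 0.1385, 0.3224]
eef_rot: [3.141, -0.0, 3.122]
force: [0.4, 0.3, 0.3]
grip_width: 0.0006
```

Run:
```python
from h import *
from station import ctrl
o=ctrl.get_obs();print(o["time_s"],o["ee_pos"],o["force"],o["grip_width"])
np.set_printoptions(suppress=True)
H=np.array([.734,.122]); r=.172
for a in(.637,.55,.45,.35,.25,.15,.05,0,-.02):
    x=H[0]-r*np.cos(a)+.02*np.sin(a); z=H[1]+r*np.sin(a)+.02*np.cos(a)
    # finger front edge (x-8mm) touches
    print(a,x,z,rel(o,[x,.132,z+.019],[np.pi,0,np.pi-.02])[3:])
c=ctrl.camera("side"); cv2.imwrite("pics/s1.png",c["pixels"][:,:,::-1])
```

```text
1.9 [0.602422   0.13851591 0.3223639 ] [0.39548447 0.30501266 0.31033318] 0.0005760510920925893
0.637 0.6076277274864527 0.240380947537016 [-0.0053 -0.0064  0.063 ]
0.55 0.5978195267843781 0.2289526938172635 [ 0.0045 -0.0066  0.0744]
0.45 0.5878224090775642 0.21482301391418512 [ 0.0145 -0.0068  0.0885]
0.35 0.5792858495393598 0.1997658771392852 [ 0.023  -0.007   0.1036]
0.25 0.5722951426508596 0.18393172942599084 [ 0.03   -0.0071  0.1194]
0.15 0.5669201372444728 0.1674787803441799 [ 0.0354 -0.0072  0.1359]
0.05 0.5632145385974794 0.150571422322456 [ 0.0391 -0.0073  0.1528]
0 0.562 0.142 [ 0.0403 -0.0074  0.1614]
-0.02 0.561634425519482 0.13855622946207827 [ 0.0406 -0.0074  0.1648]
```

View pics/s1.png

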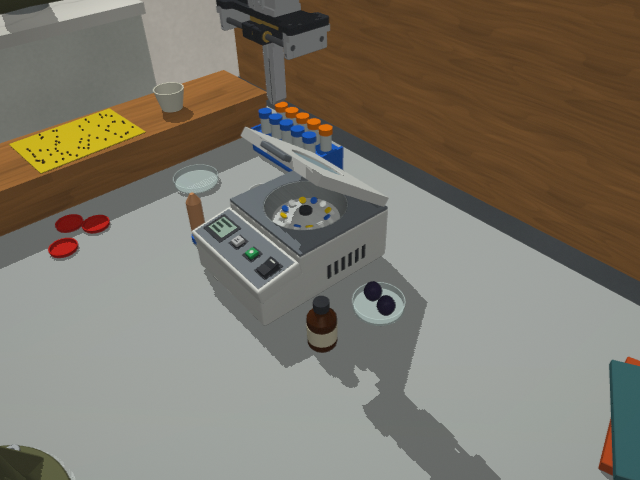

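The side view shows the shut jaws upright at (275,80), above the lid front, which is still open. Now I'll press down along the arc.

>>> send_rows --pt "0 0 0 -0.009 -0.006 0.02 -1" --pt "0 0 0 -0.009 -0.006 0.04 -1" --pt "0 0 0 -0.008 -0.006 0.053 -1" --pt "0 0 0 -0.005 -0.006 0.063 -1" --pt "0 0 0 0 -0.006 0.073 -1" --pt "0 0 0 0.005 -0.006 0.081 -1" --pt "0 0 0 0.01 -0.007 0.089 -1" --pt "0 0 0 0.014 -0.007 0.096 -1"

```text
time_s: 2.75
ee_pos: [0.5885, 0.1311, 0.2263]
eef_rot: [3.141, 0.001, 3.121]
force: [0.3, 0.7, 3.0]
grip_width: 0.001
```

Run:
```python
from h import *
from station import ctrl
o=ctrl.get_obs();print(o["time_s"],o["ee_pos"],o["force"],o["grip_width"])
c=ctrl.camera("side"); cv2.imwrite("pics/s2.png",c["pixels"][:,:,::-1])
```

```text
2.75 [0.58845977 0.13113899 0.22629747] [0.29900699 0.67445383 3.01457607] 0.001022239402712826
```

View pics/s2.png

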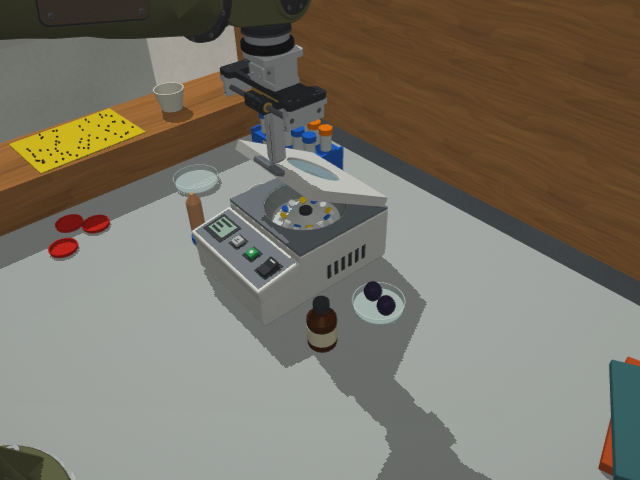

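The fingertips rest on the lid's outer face at (278,160), just behind the tab, and the lid is lowering at about 3 N. I'll continue.

>>> send_rows --pt "0 0 0 0.005 0 0.009 -1" --pt "0 0 0 0.009 0 0.018 -1" --pt "0 0 0 0.012 0 0.027 -1" --pt "0 0 0 0.015 0 0.036 -1" --pt "0 0 0 0.018 0 0.045 -1" --pt "0 0 0 0.02 0 0.053 -1" --pt "0 0 0 0.021 0 0.059 -1" --pt "0 0 0 0.022 0 0.063 -1"

```text
time_s: 3.6
ee_pos: [0.5667, 0.1314, 0.1626]
eef_rot: [-3.141, -0.001, 3.121]
force: [-1.5, 0.4, 1.9]
grip_width: 0.0005
```

>>> send_rows --pt "0 0 0 0 0 0.002 -1" --pt "0 0 0 0 0 0.003 -1" --pt "0 0 0 0 0 0.003 -1"

```text
time_s: 3.9
ee_pos: [0.567, 0.1315, 0.1603]
eef_rot: [3.142, 0.0, 3.121]
force: [0.1, 1.0, -0.4]
grip_width: 0.0004
```

>>> send_rows --pt "0 0 0 0 0 0.001 -1" --pt "0 0 0 0 0 0.002 -1" --pt "0 0 0 0 0 0.002 -1"

```text
time_s: 4.2
ee_pos: [0.5669, 0.1315, 0.1582]
eef_rot: [3.142, 0.0, 3.121]
force: [0.2, 0.0, 1.7]
grip_width: 0.0005
```

Run:
```python
from h import *
from station import ctrl
o=ctrl.get_obs();print(o["time_s"],o["ee_pos"],o["force"],o["tau"])
c=ctrl.camera("side"); cv2.imwrite("pics/s3.png",cv2.resize(c["pixels"][100:340,160:440,::-1],None,fx=2.4,fy=2.4))
```

```text
4.2 [0.56691117 0.1314605  0.15818502] [0.15209564 0.02817956 1.68931361] [-8.86457297e-02 -5.77895737e+01 -3.40595734e+01 -3.49813944e-02
 -5.19106595e-02 -6.05052428e-04]
```

View pics/s3.png

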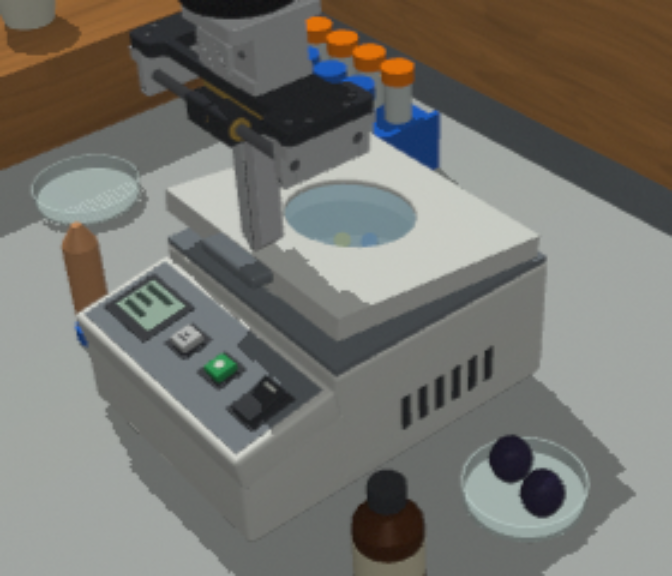

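The lid looks nearly shut, but there's no hard-stop force yet. I'll press further until it builds.

>>> send_rows --pt "0 0 0 0 0 0.001 -1" --pt "0 0 0 0 0 0.002 -1" --pt "0 0 0 0 0 0.002 -1"

```text
time_s: 4.55
ee_pos: [0.5669, 0.1314, 0.1561]
eef_rot: [-3.142, -0.0, 3.121]
force: [0.7, 0.3, 0.2]
grip_width: 0.0006
```

>>> send_rows --pt "0 0 0 0 0 0.001 -1" --pt "0 0 0 0 0 0.002 -1" --pt "0 0 0 0 0 0.002 -1"

```text
time_s: 4.85
ee_pos: [0.5669, 0.1315, 0.1541]
eef_rot: [-3.142, -0.0, 3.121]
force: [-0.8, -0.3, -0.3]
grip_width: 0.0003
```

Run:
```python
from h import *
from station import ctrl
np.set_printoptions(precision=4,suppress=True)
o=ctrl.get_obs();print(o["time_s"],o["ee_pos"],o["force"],ctrl.finger_overhang)
c=ctrl.camera("side"); cv2.imwrite("pics/s4.png",cv2.resize(c["pixels"][100:340,160:440,::-1],None,fx=2.4,fy=2.4))
t=ctrl.camera("top");W=cloud(t);S=cloud(c)
cv2.imwrite("pics/t4.png",t["pixels"][:,:,::-1])
for A in(W,S):
    m=(A[...,0]>.57)&(A[...,0]<.73)&(A[...,1]>.04)&(A[...,1]<.225)&(A[...,2]>.12)&(A[...,2]<.2)
    P=A[m]; print(len(P)); Z=np.c_[P[:,:2],np.ones(len(P))]
    k=np.ones(len(P),bool)
    for _ in range(8):
        s=np.linalg.lstsq(Z[k],P[k,2],rcond=None)[0]; k=abs(Z@s-P[:,2])<.004 
    print(s,k.sum(), "at front",s@[.549,.133,1],"rear",s@[.734,.133,1])
```

```text
4.85 [0.5669 0.1315 0.1541] [-0.8429 -0.324  -0.2782] 0.019
3482
[-0.0828  0.0007  0.203 ] 3404 at front 0.1575631773635205 rear 0.14223607792784507
4095
[-0.0825 -0.0121  0.2026] 3929 at front 0.15569295125032215 rear 0.1404217405360165
```

View pics/s4.png

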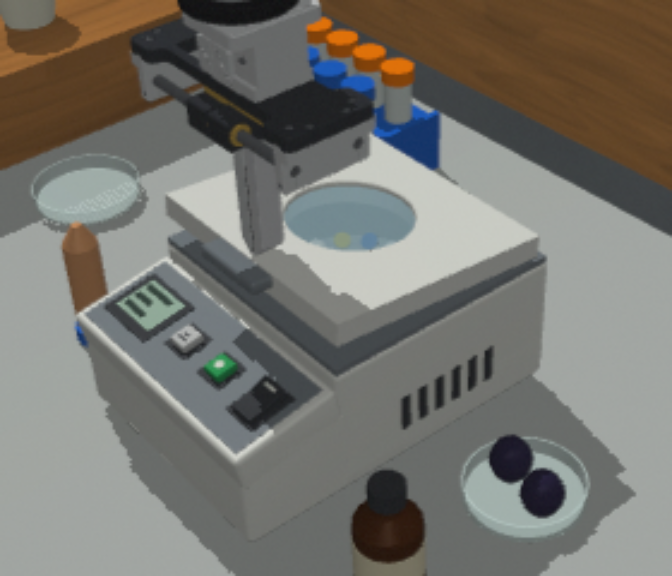

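View pics/t4.png

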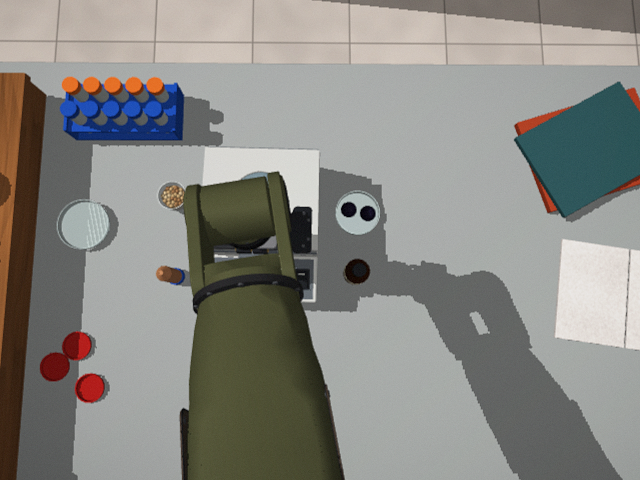

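Run:
```python
from h import *
from station import ctrl
np.set_printoptions(precision=3,suppress=True)
c=ctrl.camera("side");S=cloud(c);np.savez("pics/side5.npz",**{k:np.array(v) for k,v in c.items()})
print(proj(c,[[.567,.1315,.135],[.559,.119,.135],[.575,.119,.135],[.559,.144,.135],[.559,.119,.17],[.559,.119,.156]]))
for v in range(190,236,3):
    print(v,[tuple(np.round(S[v,u],3)) for u in (258,264,270,276,282)])
cv2.imwrite("pics/s5.png",cv2.resize(c["pixels"][160:240,210:330,::-1],None,fx=6,fy=6,interpolation=cv2.INTER_NEAREST))
```

```text
[[271.269 213.966]
 [271.983 219.175]
 [279.525 215.28 ]
 [263.072 212.661]
 [270.335 202.117]
 [271.004 209.038]]
190 [(np.float64(0.577), np.float64(0.18), np.float64(0.155)), (np.float64(0.56), np.float64(0.135), np.float64(0.185)), (np.float64(0.559), np.float64(0.117), np.float64(0.195)), (np.float64(0.573), np.float64(0.12), np.float64(0.187)), (np.float64(0.615), np.float64(0.162), np.float64(0.147))]
193 [(np.float64(0.571), np.float64(0.171), np.float64(0.156)), (np.float64(0.559), np.float64(0.134), np.float64(0.181)), (np.float64(0.562), np.float64(0.122), np.float64(0.185)), (np.float64(0.571), np.float64(0.119), np.float64(0.182)), (np.float64(0.609), np.float64(0.155), np.float64(0.146))]
196 [(np.float64(0.566), np.float64(0.165), np.float64(0.156)), (np.float64(0.558), np.float64(0.134), np.float64(0.175)), (np.float64(0.56), np.float64(0.12), np.float64(0.181)), (np.float64(0.573), np.float64(0.121), np.float64(0.174)), (np.float64(0.602), np.float64(0.145), np.float64(0.148))]
199 [(np.float64(0.56), np.float64(0.156), np.float64(0.157)), (np.float64(0.557), np.floa
[... 3086 characters left out ...]
0.56), np.float64(0.111), np.float64(0.118)), (np.float64(0.551), np.float64(0.081), np.float64(0.14))]
232 [(np.float64(0.542), np.float64(0.139), np.float64(0.105)), (np.float64(0.546), np.float64(0.127), np.float64(0.11)), (np.float64(0.548), np.float64(0.112), np.float64(0.118)), (np.float64(0.554), np.float64(0.103), np.float64(0.119)), (np.float64(0.561), np.float64(0.096), np.float64(0.12))]
235 [(np.float64(0.537), np.float64(0.134), np.float64(0.104)), (np.float64(0.544), np.float64(0.126), np.float64(0.105)), (np.float64(0.547), np.float64(0.112), np.float64(0.112)), (np.float64(0.549), np.float64(0.097), np.float64(0.12)), (np.float64(0.554), np.float64(0.087), np.float64(0.122))]
```

View pics/s5.png

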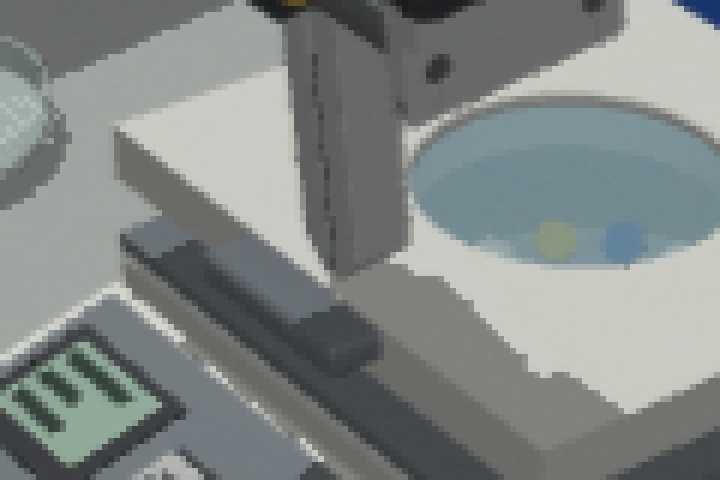

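Run:
```python
from h import *
np.set_printoptions(precision=3,suppress=True)
a=cv2.imread("pics/s3.png").astype(int);b=cv2.imread("pics/s4.png").astype(int)
d=np.abs(a-b).max(2);d=np.where(d>25,255,0).astype(np.uint8)
cv2.imwrite("pics/d34.png",np.hstack([d,]))
S=cloud(load("side5"));
m=(S[...,0]>.5)&(S[...,0]<.62)&(S[...,1]>.02)&(S[...,1]<.24)&(S[...,2]>.16)&(S[...,2]<.32)
P=S[m];h,e=np.histogram(P[:,2],bins=np.arange(.16,.32,.005));print(np.c_[e[:-1],h])
for z in np.arange(.16,.3,.01):
    q=P[(P[:,2]>z)&(P[:,2]<z+.01)]
    if len(q): print(round(z,3),len(q),np.percentile(q,[2,98],axis=0).round(3).tolist())
```

```text
[[   0.16    18.   ]
 [   0.165   38.   ]
 [   0.17    43.   ]
 [   0.175   44.   ]
 [   0.18    45.   ]
 [   0.185   43.   ]
 [   0.19    51.   ]
 [   0.195   42.   ]
 [   0.2     42.   ]
 [   0.205   47.   ]
 [   0.21    46.   ]
 [   0.215   35.   ]
 [   0.22    51.   ]
 [   0.225   50.   ]
 [   0.23    36.   ]
 [   0.235   30.   ]
 [   0.24    17.   ]
 [   0.245    1.   ]
 [   0.25    13.   ]
 [   0.255  173.   ]
 [   0.26   220.   ]
 [   0.265  290.   ]
 [   0.27   325.   ]
 [   0.275  310.   ]
 [   0.28   195.   ]
 [   0.285  212.   ]
 [   0.29   315.   ]
 [   0.295 1129.   ]
 [   0.3    143.   ]
 [   0.305  153.   ]
 [   0.31   135.   ]]
0.16 56 [[0.556, 0.119, 0.161], [0.575, 0.144, 0.17]]
0.17 87 [[0.556, 0.118, 0.17], [0.574, 0.144, 0.18]]
0.18 88 [[0.556, 0.118, 0.18], [0.575, 0.144, 0.19]]
0.19 93 [[0.556, 0.118, 0.19], [0.574, 0.144, 0.2]]
0.2 89 [[0.556, 0.118, 0.2], [0.574, 0.142, 0.21]]
0.21 81 [[0.556, 0.118, 0.21], [0.572, 0.145, 0.219]]
0.22 101 [[0.556, 0.118, 0.22], [0.572, 0.143, 0.23]]
0.23 66 [[0.556, 0.118, 0.23], [0.566, 0.144, 0.24]]
0.24 18 [[0.556, 0.118, 0.24], [0.569, 0.129, 0.246]]
0.25 186 [[0.531, 0.05, 0.254], [0.595, 0.208, 0.26]]
0.26 510 [[0.531, 0.05, 0.26], [0.595, 0.208, 0.27]]
0.27 635 [[0.532, 0.046, 0.27], [0.59, 0.207, 0.28]]
0.28 407 [[0.531, 0.043, 0.28], [0.595, 0.213, 0.29]]
0.29 1444 [[0.532, 0.043, 0.291], [0.594, 0.217, 0.299]]
```

View pics/d34.png

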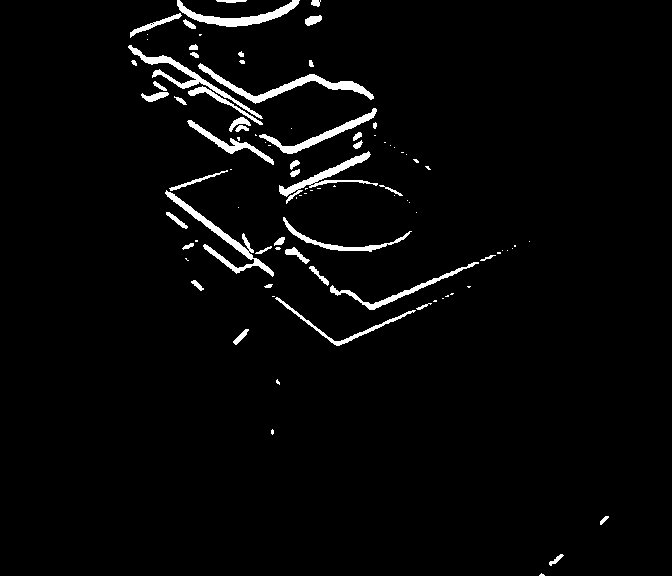

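The depth map shows the fingertips really at z≈0.156, on the lid, which is still about 0.08 rad open. The reported TCP height therefore reads about 21 mm lower than the cameras show, and I'll trust the cameras. About 14 mm more to go.

>>> send_rows --pt "0 0 0 0 0 0.004 -1" --pt "0 0 0 0.001 0 0.008 -1" --pt "0 0 0 0.001 0 0.011 -1" --pt "0 0 0 0.001 0 0.013 -1" --pt "0 0 0 0.001 0 0.013 -1"

```text
time_s: 5.5
ee_pos: [0.5657, 0.1314, 0.1408]
eef_rot: [-3.141, -0.001, 3.121]
force: [-0.5, -0.1, -0.4]
grip_width: 0.0005
```

>>> send_rows --pt "0 0 0 0 0 0.001 -1" --pt "0 0 0 0 0 0.002 -1" --pt "0 0 0 0 0 0.002 -1"

```text
time_s: 5.8
ee_pos: [0.5659, 0.1315, 0.1392]
eef_rot: [-3.142, -0.0, 3.121]
force: [-0.2, -0.2, 0.7]
grip_width: 0.0009
```

>>> send_rows --pt "0 0 0 0 0 0.001 -1" --pt "0 0 0 0 0 0.002 -1" --pt "0 0 0 0 0 0.002 -1"

```text
time_s: 6.1
ee_pos: [0.5661, 0.1315, 0.1389]
eef_rot: [3.141, 0.001, 3.121]
force: [-7.3, -1.4, 15.4]
grip_width: 0.0005
```

```bash
cat > chk.py <<'E'
from h import *
from station import ctrl
import sys
np.set_printoptions(precision=4,suppress=True)
n=sys.argv[1]
o=ctrl.get_obs();print(o["time_s"],o["ee_pos"],o["force"],o["tau"])
c=ctrl.camera("side"); cv2.imwrite(f"pics/{n}.png",cv2.resize(c["pixels"][100:340,160:440,::-1],None,fx=2.4,fy=2.4))
S=cloud(c);np.savez(f"pics/{n}.npz",**{k:np.array(v) for k,v in c.items()})
A=S
m=(A[...,0]>.57)&(A[...,0]<.73)&(A[...,1]>.04)&(A[...,1]<.225)&(A[...,2]>.12)&(A[...,2]<.2)
P=A[m];Z=np.c_[P[:,:2],np.ones(len(P))];k=np.ones(len(P),bool)
for _ in range(8):
    s=np.linalg.lstsq(Z[k],P[k,2],rcond=None)[0]; k=abs(Z@s-P[:,2])<.003
print("lid",s,k.sum(),"front",s@[.549,.133,1])
x,y=o["ee_pos"][:2]
m=(abs(A[...,0]-x)<.05)&(abs(A[...,1]-y)<.1)&(A[...,2]>.19)&(A[...,2]<.34)
P=A[m]; q=P[(abs(P[:,1]-y)>.03)]; print("body bottom z",np.sort(q[:,2])[:5], "minus .1:", np.sort(q[:,2])[3]-.099)
q=P[(abs(P[:,1]-y)<.02)&(abs(P[:,0]-x)<.015)&(P[:,2]<q[:,2].min()-.015)]; print("finger ext",np.percentile(q,[2,98],axis=0))
E
python3 chk.py s6
```

```text
6.1 [0.5661 0.1315 0.1389] [-7.328  -1.3698 15.3624] [ -0.154  -50.2244 -30.9084   0.0498  -1.9059  -0.0002]
lid [ 0.003  -0.0138  0.1402] 3441 front 0.14007214219565653
body bottom z [0.2387 0.2392 0.2392 0.2394 0.2395] minus .1: 0.14037992763723217
finger ext [[0.5549 0.1177 0.1906]
 [0.5707 0.1432 0.222 ]]
```

View pics/s6.png

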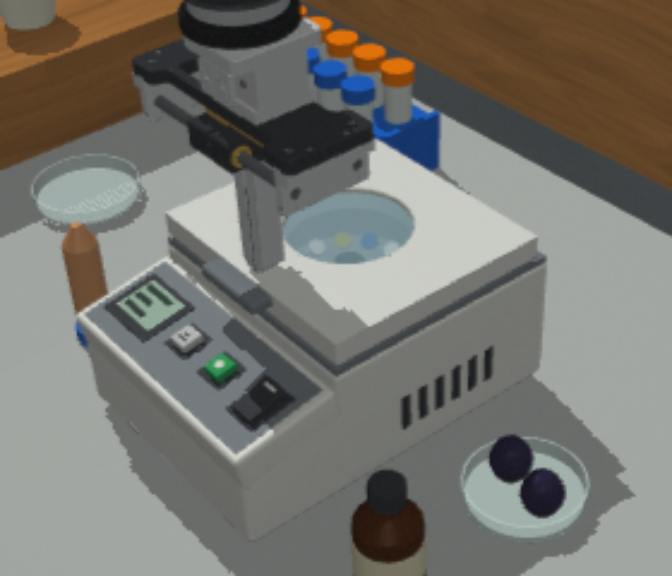

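The lid is shut: the hard stop shows 15 N and the lid surface is level. This also calibrates height, with the true tip at about reported z + 3 mm. The rocker is next.

>>> send_rows --pt "0 0 0 0 0 -0.015 -1" --pt "0 0 0 0 0 -0.03 -1" --pt "0 0 0 0.025 -0.037 -0.03 -1" --pt "0 0 0 0.0505 -0.0736 -0.03 -1" --pt "0 0 0 0.0505 -0.0736 -0.03 -1" --pt "0 0 0 0.0505 -0.0736 -0.01 -1" --pt "0 0 0 0.0505 -0.0736 0.01 -1" --pt "0 0 0 0.0505 -0.0736 0.01 -1"

```text
time_s: 6.95
ee_pos: [0.513, 0.0592, 0.1252]
eef_rot: [-3.141, -0.004, 3.121]
force: [-0.1, -0.2, 0.7]
grip_width: 0.0002
```

```bash
python3 chk.py s7
```

```text
6.95 [0.513  0.0592 0.1252] [-0.0855 -0.1914  0.7367] [ -0.2243 -50.3441 -31.8432  -0.0135  -0.7567   0.    ]
lid [ 0.0007 -0.0013  0.1411] 2532 front 0.14126380473706812
body bottom z [0.2244 0.2248 0.225  0.2252 0.2255] minus .1: 0.12624472350565608
finger ext [[0.5019 0.0454 0.1903]
 [0.5149 0.0714 0.2084]]
```

View pics/s7.png

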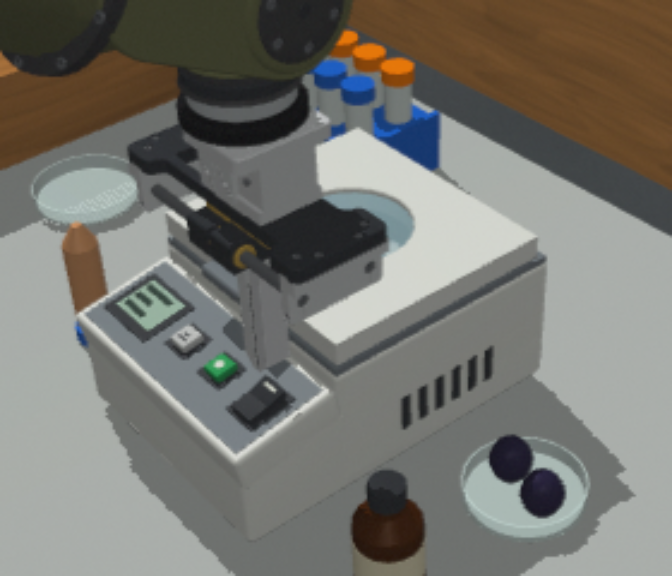

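The lid stays shut, and the fingertips hover just above the rocker's white-bar end at (270,370). I'll press it in small steps.

>>> send_rows --pt "0 0 0 0 0 0.006 -1" --pt "0 0 0 0 0 0.012 -1" --pt "0 0 0 0 0 0.016 -1" --pt "0 0 0 0 0 0.018 -1" --pt "0 0 0 0 0 0.018 -1"

```text
time_s: 7.5
ee_pos: [0.5138, 0.059, 0.1091]
eef_rot: [-3.142, -0.0, 3.121]
force: [0.4, -0.6, -0.2]
grip_width: 0.0006
```

>>> send_rows --pt "0 0 0 0 0 0.001 -1" --pt "0 0 0 0 0 0.002 -1" --pt "0 0 0 0 0 0.002 -1"

```text
time_s: 7.8
ee_pos: [0.5139, 0.059, 0.1072]
eef_rot: [3.142, -0.0, 3.121]
force: [-0.5, 0.7, 0.5]
grip_width: 0.0005
```

>>> send_rows --pt "0 0 0 0 0 0.001 -1" --pt "0 0 0 0 0 0.002 -1" --pt "0 0 0 0 0 0.002 -1"

```text
time_s: 8.1
ee_pos: [0.5144, 0.0589, 0.1056]
eef_rot: [3.142, 0.001, 3.121]
force: [1.1, 0.8, 3.5]
grip_width: 0.0005
```

Contact at about 3.5 N. I'll keep pressing.

>>> send_rows --pt "0 0 0 0 0 0.001 -1" --pt "0 0 0 0 0 0.002 -1" --pt "0 0 0 0 0 0.002 -1"

```text
time_s: 8.4
ee_pos: [0.5138, 0.059, 0.1032]
eef_rot: [3.142, -0.0, 3.121]
force: [2.0, -0.1, 3.0]
grip_width: 0.0007
```

>>> send_rows --pt "0 0 0 0 0 0.001 -1" --pt "0 0 0 0 0 0.002 -1" --pt "0 0 0 0 0 0.002 -1"

```text
time_s: 8.7
ee_pos: [0.5142, 0.059, 0.1026]
eef_rot: [3.142, 0.001, 3.121]
force: [-4.3, 0.0, 19.1]
grip_width: 0.0007
```

Hard stop at 19 N, at the expected height. I'll lift and move over the green key, then check.

>>> send_rows --pt "0 0 0 0 0 -0.015 -1" --pt "0 0 0 0 0 -0.03 -1" --pt "0 0 0 0 0 -0.06 -1" --pt "0 0 0 0.012 0.0458 -0.06 -1" --pt "0 0 0 0.012 0.0458 -0.06 -1" --pt "0 0 0 0.012 0.0458 -0.06 -1"

```text
time_s: 9.3
ee_pos: [0.5021, 0.1054, 0.1606]
eef_rot: [-3.141, -0.002, 3.122]
force: [1.1, -0.3, -0.0]
grip_width: 0.0007
```

```bash
python3 chk.py s8
python3 - <<'E'
from h import *
np.set_printoptions(precision=4,suppress=True)
for n in("s7","s8","side0"):
    S=cloud(load(n)); 
    for x in(.492,.514):
        m=(abs(S[...,0]-x)<.004)&(abs(S[...,1]-.059)<.007)&(S[...,2]<.115);print(n,x,m.sum(),np.median(S[m][:,2]) if m.any() else None)
E
```

```text
9.3 [0.5021 0.1054 0.1606] [ 1.0717 -0.3133 -0.0038] [  1.7049 -49.8242 -33.8169   0.0918   0.1041   0.224 ]
lid [ 0.0017 -0.0052  0.1406] 3666 front 0.140850962718023
body bottom z [0.2596 0.26   0.2604 0.2605 0.2608] minus .1: 0.16152636237963533
finger ext [[0.4913 0.0919 0.1908]
 [0.5086 0.1177 0.2431]]
s7 0.492 35 0.1016957999187375
s7 0.514 28 0.10823416526302496
s8 0.492 33 0.10436252261332238
s8 0.514 30 0.1054037964310906
side0 0.492 31 0.10142704051663087
side0 0.514 27 0.10850776721360918
```

View pics/s8.png

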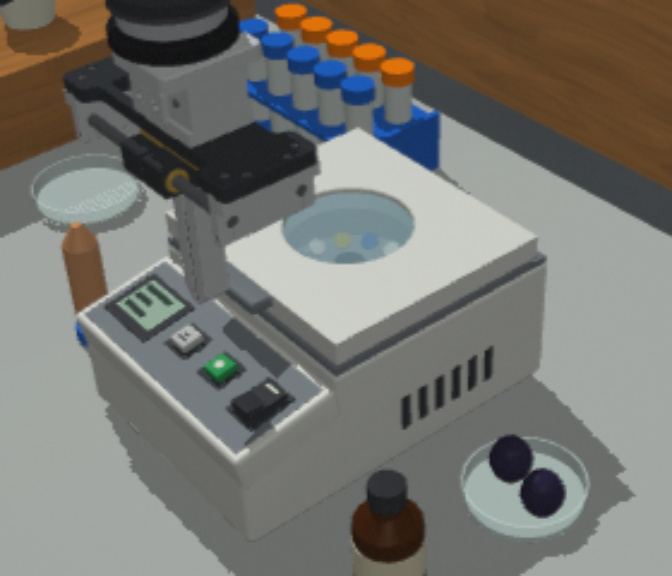

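The rocker flipped: the on end is down 3 mm and the off end up 3 mm, and the lid is shut. Now I'll press the green key at (220,367).

>>> send_rows --pt "0 0 0 0 0 0.02 -1" --pt "0 0 0 0 0 0.04 -1" --pt "0 0 0 0 0 0.052 -1" --pt "0 0 0 0 0 0.056 -1" --pt "0 0 0 0 0 0.058 -1" --pt "0 0 0 0 0 0.06 -1" --pt "0 0 0 0 0 0.061 -1" --pt "0 0 0 0 0 0.061 -1"

```text
time_s: 10.15
ee_pos: [0.5032, 0.105, 0.1008]
eef_rot: [3.142, 0.001, 3.121]
force: [0.9, -1.0, 2.8]
grip_width: 0.0005
```

>>> send_rows --pt "0 0 0 0 0 0.001 -1" --pt "0 0 0 0 0 0.0015 -1" --pt "0 0 0 0 0 0.0015 -1"

```text
time_s: 10.45
ee_pos: [0.5031, 0.1051, 0.099]
eef_rot: [3.141, 0.001, 3.121]
force: [1.5, -1.0, 3.6]
grip_width: 0.0003
```

Nearly at the bottom. I'll press until it reaches the stop.

>>> send_rows --pt "0 0 0 0 0 0.001 -1" --pt "0 0 0 0 0 0.0015 -1" --pt "0 0 0 0 0 0.0015 -1" --pt "0 0 0 0 0 0.0015 -1"

```text
time_s: 10.85
ee_pos: [0.5033, 0.1051, 0.0981]
eef_rot: [3.141, 0.002, 3.121]
force: [-0.2, -1.4, 11.5]
grip_width: 0.0002
```

```bash
python3 chk.py s9
```

```text
10.85 [0.5033 0.1051 0.0981] [-0.223  -1.3987 11.4663] [  0.527  -45.074  -27.0969   0.2555  -0.0122  -0.0086]
lid [ 0.0021 -0.0026  0.1402] 3529 front 0.14096755161456392
body bottom z [0.1976 0.1976 0.198  0.1983 0.1986] minus .1: 0.09934460009196422Traceback (most recent call last):
  File "chk.py", line 18, in <module>
    q=P[(abs(P[:,1]-y)<.02)&(abs(P[:,0]-x)<.015)&(P[:,2]<q[:,2].min()-.015)]; print("finger ext",np.percentile(q,[2,98],axis=0))
                                                                                                 ~~~~~~~~~~~~~^^^^^^^^^^^^^^^^^
    return _quantile_unchecked(
        a, q, axis, out, overwrite_input, method, keepdims, weights)
    return _ureduce(a,
                    func=_quantile_ureduce_func,
    ...<5 lines>...
                    overwrite_input=overwrite_input,
                    method=method)
    r = func(a, **kwargs)
    result = _quantile(arr,
                       quantiles=q,
    ...<2 lines>...
                       out=out,
                       weights=wgt)
    slices_having_nans = np.isnan(arr[-1, ...])
                                  ~~~^^^^^^^^^
IndexError: index -1 is out of bounds for axis 0 with size 0
```

View pics/s9.png

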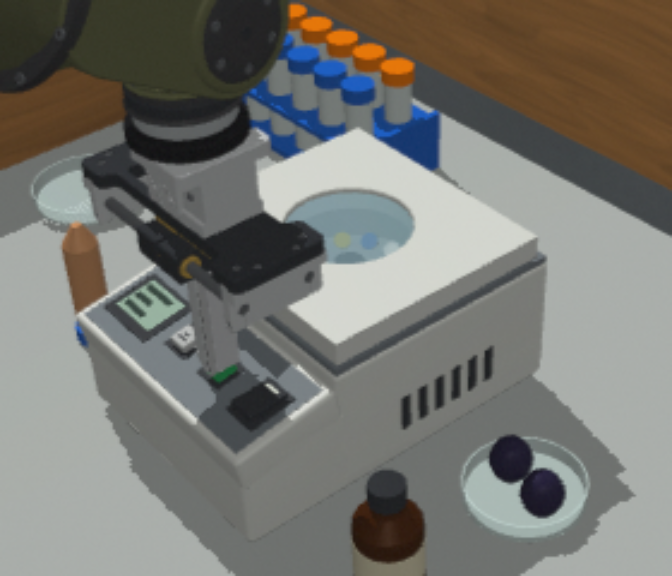

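The picture shows the fingertips on the green key at (222,365). The force rose along the spring curve (2.8 then 3.6 N) to the hard stop at 11.5 N. The lid is flat, the rocker is on and the grey key is untouched, so I'm handing in.

```bash
python3 -c "
from station import ctrl
print(ctrl.hand_in()); o=ctrl.get_obs(); print(o['time_s'],o['ee_pos'],o['force'])"
```

```text
the job is handed in; nothing more can be done
None
the job is handed in; nothing more can be done
```

I pushed the lid shut, pressed the rocker over to on, then pressed the green key down, and handed in at about 10.9 s with it still held down.

**Last checks:**
- **Lid:** it pressed against its stop at 15 N. The lid surface measured level in depth (slope about 0.002, front edge at 141 mm) and was still shut in the last picture.
- **Rocker:** it hit its stop at 19 N. Its on end is down 3 mm and its off end up 3 mm.
- **Green key:** the force rose from 2.8 to 3.6 N, matching its spring. It then reached 11.5 N at the stop, where it is held.
- **Bystanders and grey key:** I did not go near them. In the last side picture the grey key was up and the dish, tube and bottle stood in place. The tub is hidden in that view; I did not measure any of the four again.

**Disagreement:** the reported tool height put the fingertips about 21 mm lower than the cameras and the contact points showed. Because of this I first stopped with the lid about 0.08 rad open. I saw that in the depth image and closed it fully before touching the rocker. My final check script also stopped on an error in its last finger measurement, after printing the lid and force readings. `hand_in` gives no verdict, so I can't confirm the result.

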